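# Tuck a trim strip under the lapped leaf of a fit-check fixture and hold it flat

### The job

Swing the fixture's cam lever right over, away from you, so that its red gate drops out of the way; then pick up the copper L-shaped strip by its upstand, lay it on the fixture's bed, and slide its free edge under the blue lapped leaf, squarely and fully home against the stop, without lifting the leaf. Finish while still holding the strip by its upstand and pressing it down flat on the bed (firmly, about 10 N); do not let go, and leave the things lying around where they are.

Things in the scene. Friction and masses are not known exactly. Their poses are not given: they have to be found in the camera images.
- fixture: steel fit-check fixture fixed to the bench, 215 x 130 mm. Origin: on the bench, on its centre line. Its x axis (level) is the way the strip goes in, y to the left of that, z up. Red gate across the bed at x = 7 to 12 mm; blue leaf over x = 14 to 85 mm; under it the face of the stop at x = 56 mm. Except for the lever's knob nothing on it is higher than 30 mm above the bench
- bed: the fixture's bright flat bed, 200 x 114 x 4 mm, fixed to it, top 12 mm above the bench, from the fixture's x = -115 to +85 mm; origin at its centre, 2 mm below its top; axes as the fixture's
- cam_lever (a joint): cam lever at the fixture's right (-y) side, turns level; 0: points to the fixture's -y, gate up; grows counter-clockwise from above to 1.5 (its end): points to the fixture's +x, gate down. Starts at 0 to 0.2, stays where left, needs about 2 N at the knob. Gate follows it: 8 mm above the bed at 0, flush at 1.14, below at 1.5. Right over: at least 1.3
- lever_knob (a point): middle of the grip part of the lever's upright black knob, a cylinder of 18 mm diameter reaching from 18.5 to 62.5 mm above the bench; this point is 47.5 mm above the bench, 65 mm from the pivot. The lever's bar below it ends 20.5 mm above the bench.
- lever_pivot (a point): point on the upright axis of the cam lever, at the height of lever_knob; 20 mm to -x and 83 mm to -y of the fixture's origin
- leaf (a joint): hinge of the blue lapped leaf (67 x 108 x 3 mm, light); 0 = lying down as at the start, grows as its lip is lifted; the hinge is on the far (+x) side. Must stay below 0.06 (4 mm at the lip).
- leaf_lip (a point): middle of the leaf's free edge, on its underside, 7 mm above the bed, at the fixture's x = 18 mm; a turned-up lip 4 mm long lies before it
- strip: loose copper-coloured L-section strip, 0.15 kg or so: flat blade 90 (x) x 60 (y) x 4 mm with an upstand 8 mm thick, 60 mm wide and 47 mm high over all across its -x end. Origin: centre of the blade's underside; x points from the upstand to the free edge that is to be tucked in, z up. It lies flat on the bench at the start.
- strip_grip (a point): grasp point at the middle of the upstand, 28 mm above the blade's underside and 41 mm to -x of the strip's origin; the upstand is 8 mm thick along the strip's x there
- strip_edge (a point): middle of the strip's free edge (+x end), on the underside; axes as the strip's. When home it is at the fixture's x = 56 mm, y = 0, z = 12 mm.
- ring: bystander: steel setting ring lying flat, 46 mm diameter, 14 mm high; origin at its underside's centre
- master: bystander: stepped steel setting master, 30 mm diameter, 43 mm high; origin at its underside's centre
- dish: bystander: glass dish with caps, 64 mm diameter, 15 mm high; origin at its underside's centre
- loupe: bystander: folding loupe, 44 x 30 x 14 mm; origin at its underside's centre
Not all that is in view belongs to the job. There is more than one size of the strip; the one meant has the size given above.

How it is judged:
By the outcome, as a careful person would: the job done as asked, in the order asked, and still so for the second after the job is handed in, while the arm keeps its last pose, push and grip.
It also fails if it takes over 51 s, if anything falls off the work surface, if the arm or the gripper's body presses on something with over 40 N, if the wrist force passes 120 N, or if a joint passes its speed limit or range.

### The arm

A 7-joint arm with a two-finger parallel gripper is mounted at the origin on the work surface; the furniture and walls round the work are solid. World frame = base frame: x ahead of the robot, y to its left, z up, the work surface at z = 0. Lengths are in m, angles in rad, forces in N, time in s.
With the tool pointing down it reaches from about 0.425 to 1.025 m from the base axis. Payload 3.6 kg.
Tool frame: the origin (TCP) lies between the finger pads; the fingertips stand 8 mm ahead of it and the grasp point (between the pads) lies 11 mm behind it; z points along the fingers, y is the line along which they close (so a half turn about z gives the same grasp; the last joint's range is limited). The gripper opens to 85 mm and grips with 20 to 120 N. Pads are 22 mm wide; open, the fingers measure 114 mm over their backs; the gripper's body (76 mm by 85 mm) begins 54 mm behind the grasp point. The pads swing forward as they close: fully open they stand 13 mm farther back than shut.
Start: joints at [-1.286, 0.591, 0.048, 1.609, -0.033, 0.943, -0.034], TCP at [0.268, 0.674, 0.239] pointing down, gripper open.
Joint ranges: [-2.69, 2.69], [-0.47, 2.24], [-1.27, 1.36], [0.19, 2.51], [-1.53, 4.68], [0.08, 2.07], [-3.09, 3.09]. Speed limits (rad/s): [2.57, 2.57, 3.14, 3.14, 3.14, 3.14, 3.14].

### API

Orientations are given as a rotation vector (axis times angle).
In Python, from workcell import bot, read_camera, job gives the robot as it stands.
- The arm moves only by the tool drive_tool, never from a script. Its argument "series" is a list of rows, each an object with "dp": the shift along the tool's x, y, z in mm, a list of three; "turn": the turn about the tool's z in degrees; "jaw": the opening, from 0 (shut) to 1 (fully open). In form: [{"dp": [dx, dy, dz], "turn": turn, "jaw": jaw}, ...]. A call has 1 to 20 rows; each row shifts and turns the commanded pose from where the row before left it, along the tool's axes as they then stand; what a row does not reach is not made up. A row lasts 1/10 s, in which the tool goes at most 50 mm and 8.59 degrees, less where a joint would pass 70% of its speed; a pose out of reach is approached as far as the arm can. A call with a gripper value outside its range is refused whole. The fingers move at their own pace and stop on an object; the grip force is fixed at half the most. Time passes only in rows, so rows that do not move let the fingers close. It gives the time, the measured TCP pose, the force, the opening and the grip force at its end, in the units of the state.
- bot.get_obs(): the state, without advancing time (a new reading comes with each control period).
- read_camera(name): name is "scene" or "top"; returns a dict with "color" (480x640x3 uint8, blue, green, red), "K" (3x3 intrinsics, pixels), "dist" ([k1, k2, p1, p2, k3] as OpenCV has them; the pictures are not rectified), "T" (4x4, takes a point from camera to world coordinates). Camera axes: x right, y down, z forward; pixel columns grow to the right and rows downward; lengths in m; the calibration is good to about 2 mm. A picture is of the moment at which its call begins. There is no depth.
- job.close_job(): hands the job in; it is judged then, once.
The state is a dict: "t": time; "q": joint angles; "qd": joint speeds; "joint_torque": joint torques, N m; "tool_pos": TCP position; "orientation": TCP orientation; "force": force on the tool from outside, world axes, zero at the start; "wrist_torque": the same for the moment, N m; "grip_width": opening from 0.0 (shut) to 1.0 (fully open); "finger_force": force on a finger pad.
Only numpy, scipy, OpenCV 4.12 (cv2) and the standard library are available. Lean on these libraries where they do the work, as an engineer would, in place of code of your own. Each camera call takes 0.05 s, during which the arm holds its last target. There are 200 camera calls.

## Working session

There is one attempt and no reset: what is moved stays moved. The work goes in short steps, Python scripts to look and compute and a tool call to move; the robot and the scene stay as the last step left them, time stands still between calls to the robot, and variables do not carry over. Pictures are saved under pics/ and viewed, at most 10 in all, crops included, and the job is handed in when it is done.

Besides the shell and the picture viewer there is one more tool, called after ">>>" as name([rows], argument=value, ...), one row to a line, values as JSON. drive_tool: Moves the arm, as the interface text tells. Its arguments: {"type":"object","properties":{"series":{"type":"array","items":{"type":"object","properties":{"dp":{"type":"array","items":{"type":"number"}},"turn":{"type":"number"},"jaw":{"type":"number"}}}}},"required":["series"]}

```bash
mkdir -p pics; ls; python3 - <<'E'
from workcell import bot, read_camera, job
import cv2,numpy as np
o=bot.get_obs();print({k:np.round(v,3).tolist() for k,v in o.items()})
for n in("scene","top"):
    c=read_camera(n);cv2.imwrite(f"pics/{n}0.png",c["color"]);print(n,c["K"].tolist(),c["dist"],np.round(c["T"],4).tolist())
E
```

```text
pics
{'t': 0.0, 'q': [-1.285, 0.592, 0.048, 1.61, -0.033, 0.943, -0.034], 'qd': [-0.0, -0.001, -0.001, 0.0, -0.0, -0.001, -0.0], 'joint_torque': [0.0, -54.87, 1.546, -19.813, 0.009, 0.009, 0.0], 'tool_pos': [0.268, 0.673, 0.238], 'orientation': [-0.591, -3.085, 0.003], 'force': [0.055, -0.448, 0.348], 'wrist_torque': [-0.038, -0.051, 0.037], 'finger_force': 0.0, 'grip_width': 1.006}
scene [[548.4118129427383, 0.0, 324.35509373716167], [0.0, 548.4118129427383, 244.17741625610458], [0.0, 0.0, 1.0]] [-0.04940439  0.          0.          0.          0.        ] [[0.8136, -0.4167, 0.4054, 0.1134], [-0.5813, -0.5732, 0.5775, -0.6431], [-0.0082, -0.7056, -0.7086, 0.7711], [0.0, 0.0, 0.0, 1.0]]
top [[436.8819882347764, 0.0, 317.7437442432976], [0.0, 436.8819882347764, 238.86510698280492], [0.0, 0.0, 1.0]] [-0.03291017  0.          0.          0.          0.        ] [[-0.0237, -0.984, 0.1766, 0.375], [-0.9997, 0.0235, -0.0035, -0.0861], [-0.0007, -0.1766, -0.9843, 0.885], [0.0, 0.0, 0.0, 1.0]]
```

View pics/scene0.png

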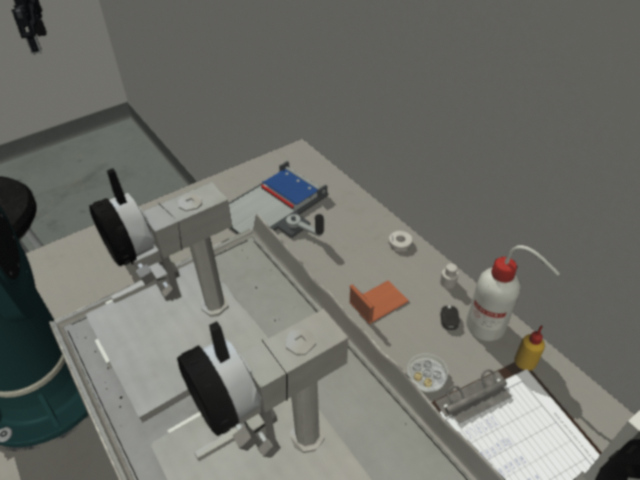

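View pics/top0.png

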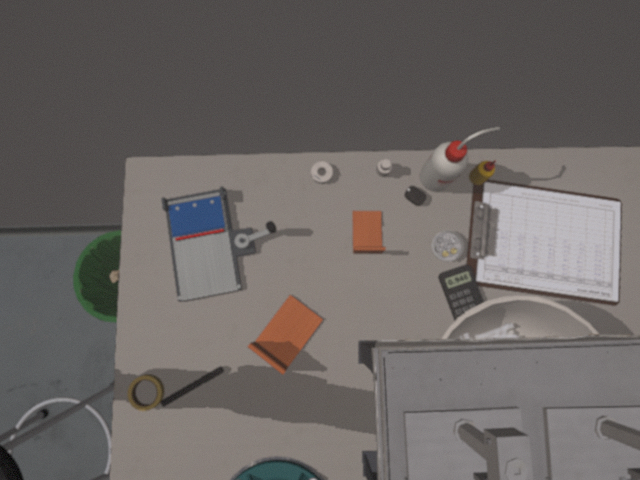

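The scene view shows the fixture at about (275,200), with its lever knob at (319,224), and one copper strip at (378,300). The top view shows the fixture at (203,245), its knob at (271,227), and two copper strips, at (287,335) and (368,231). I'll measure both strips to tell them apart.

```bash
cat > h.py <<'E'
import numpy as np,cv2
from workcell import bot,read_camera
def ray(c,uv):
    p=cv2.undistortPoints(np.array(uv,float).reshape(-1,1,2),c["K"],c["dist"]).reshape(-1,2)
    d=np.c_[p,np.ones(len(p))]@c["T"][:3,:3].T
    return c["T"][:3,3],d
def onz(c,uv,z):
    o,d=ray(c,uv); return o+d*((z-o[2])/d[:,2])[:,None]
def proj(c,P):
    Ti=np.linalg.inv(c["T"]);return cv2.projectPoints(np.array(P,float).reshape(-1,1,3),cv2.Rodrigues(Ti[:3,:3])[0],Ti[:3,3],c["K"],c["dist"])[0].reshape(-1,2)
def masks(img):
    h=cv2.cvtColor(img,cv2.COLOR_BGR2HSV);H,S,V=[h[...,i].astype(int) for i in range(3)]
    return dict(orange=(H>4)&(H<16)&(S>110)&(V>60),red=((H<4)|(H>170))&(S>130)&(V>60),blue=(H>100)&(H<130)&(S>110)&(V>50))
def blobs(m,amin=40):
    cs=cv2.findContours(m.astype(np.uint8),cv2.RETR_EXTERNAL,cv2.CHAIN_APPROX_NONE)[0]
    return [c for c in cs if cv2.contourArea(c)>amin]
E
python3 - <<'E'
from h import *
for n in("top","scene"):
    c=read_camera(n);M=masks(c["color"])
    for k in M:
        for b in blobs(M[k]):
            ap=cv2.approxPolyDP(b,3,True).reshape(-1,2)
            print(n,k,cv2.contourArea(b),"poly",ap.tolist(),"rect",np.round(cv2.boxPoints(cv2.minAreaRect(b)),1).tolist())
            print("   world z=.004",np.round(onz(c,ap,.004)[:,:2],3).tolist())
c=read_camera("top")["color"]
a=cv2.resize(c[175:310,150:290],None,fx=4,fy=4,interpolation=cv2.INTER_CUBIC)
b=cv2.resize(c[285:380,240:330],(360,380));d=cv2.resize(c[200:260,340:400],(240,240))
o=np.zeros((560,800,3),np.uint8);o[:540,:560]=a;o[:240,560:]=d
e=cv2.resize(c[285:380,240:330],(240,253));o[260:513,560:]=e
cv2.imwrite("pics/crop.png",cv2.convertScaleAbs(o,alpha=1.3))
E
```

```text
top orange 2649.0 poly [[291, 296], [256, 340], [265, 349], [255, 344], [248, 346], [282, 373], [321, 321]] rect [[247.8000030517578, 346.20001220703125], [290.5, 293.3999938964844], [325.0, 321.20001220703125], [282.29998779296875, 374.1000061035156]]
   world z=.004 [[0.418, -0.033], [0.333, 0.037], [0.316, 0.02], [0.326, 0.039], [0.322, 0.053], [0.269, -0.013], [0.367, -0.092]]
top orange 1077.0 poly [[354, 211], [354, 249], [383, 250], [380, 212]] rect [[353.0, 211.0], [384.0, 211.0], [384.0, 251.0], [353.0, 251.0]]
   world z=.004 [[0.59, -0.166], [0.51, -0.163], [0.507, -0.222], [0.587, -0.22]]
top red 53.0 poly [[223, 230], [176, 239]] rect [[175.6999969482422, 237.60000610351562], [222.8000030517578, 228.6999969482422], [223.1999969482422, 230.8000030517578], [176.10000610351562, 239.6999969482422]]
   world z=.004 [[0.556, 0.105], [0.54, 0.202]]
top red 236.5 poly [[453, 141], [446, 154], [457, 160], [466, 148], [465, 145], [457, 150], [460, 141]] rect [[442.3999938964844, 153.6999969482422], [455.5, 137.39999389648438], [468.8999938964844, 148.10000610351562], [455.79998779
[... 1710 characters left out ...]
1.1000061035156, 186.39999389648438], [262.3999938964844, 184.5], [292.6000061035156, 205.10000610351562], [291.29998779296875, 207.0]]
   world z=.004 [[0.548, 0.214], [0.563, 0.116]]
scene blue 800.5 poly [[264, 182], [295, 203], [316, 190], [308, 190], [309, 185], [300, 179], [297, 183], [297, 177], [289, 172], [284, 174], [286, 170]] rect [[263.8999938964844, 182.1999969482422], [277.20001220703125, 162.60000610351562], [316.3999938964844, 189.3000030517578], [303.1000061035156, 208.89999389648438]]
   world z=.004 [[0.557, 0.221], [0.574, 0.12], [0.635, 0.129], [0.621, 0.139], [0.632, 0.152], [0.628, 0.182], [0.615, 0.174], [0.627, 0.192], [0.622, 0.218], [0.609, 0.219], [0.621, 0.228]]
```

View pics/crop.png

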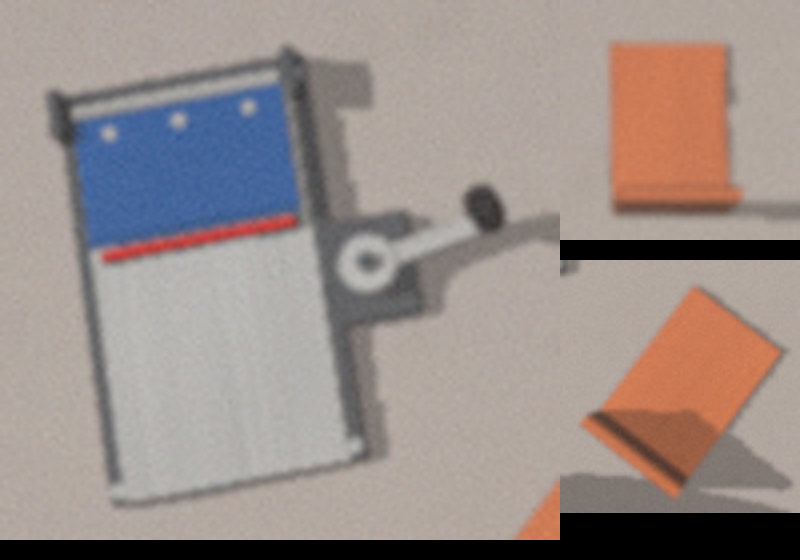

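The crop shows the fixture with its red gate across (100–295, 215–260), and the lever near its start position. The right-hand strip measures about 90 x 57 mm, so it is the one to use; its upstand is on the robot side. The other strip is about 78 mm wide. Next I'll get refined poses.

```bash
cat > m.py <<'E'
from h import *
def avg(n,k=4):
    c=read_camera(n);c["color"]=np.mean([c["color"]]+[read_camera(n)["color"] for _ in range(k-1)],0).astype(np.uint8);return c
def edge_pts(c,P,Q,n=15,half=8,ch=None):
    """subpixel strongest edge across the segment P-Q (world pts)"""
    img=c["color"].astype(np.float32); img=img[...,ch] if ch is not None else img.mean(2)
    p,q=proj(c,[P,Q]);d=(q-p)/np.linalg.norm(q-p);nn=np.array([-d[1],d[0]]);s=np.arange(-half,half+.01,.25);out=[]
    for t in np.linspace(.15,.85,n):
        x=p+(q-p)*t+s[:,None]*nn
        v=cv2.remap(img,x[:,0].astype(np.float32),x[:,1].astype(np.float32),cv2.INTER_LINEAR).ravel()
        g=np.abs(np.gradient(cv2.GaussianBlur(v[:,None],(1,9),0).ravel()));i=g.argmax();out.append(x[i])
    return np.array(out)
def line(P):
    P=P[:,:2];m=np.median(P,0)
    for _ in range(3):
        vx,vy,x0,y0=cv2.fitLine(P.astype(np.float32),cv2.DIST_HUBER,0,1e-4,1e-4).ravel()
    return np.array([x0,y0]),np.degrees(np.arctan2(vy,vx))
E
python3 - <<'E'
from m import *
for n in("top","scene"):
    c=avg(n);M=masks(c["color"])
    # strip edges on z=.004
    C=dict(far=[(.590,-.166),(.588,-.221)],left=[(.590,-.166),(.52,-.163)],right=[(.588,-.221),(.52,-.221)])
    for k,(a,b) in C.items():
        p,a=line(onz(c,edge_pts(c,(*a,.004),(*b,.004),half=4,ch=0 if 0 else None),.004));print(n,"strip",k,p.round(4),a.round(2))
    rs=sorted(blobs(M["red"],30),key=lambda b:cv2.minAreaRect(b)[0][0])[0]
    r=np.array(cv2.boxPoints(cv2.minAreaRect(rs)));print(n,"gate z=.02",onz(c,r,.02)[:,:2].round(4).tolist())
    b=max(blobs(M["blue"]),key=cv2.contourArea)
    ap=cv2.approxPolyDP(cv2.convexHull(b),2,True).reshape(-1,2)
    print(n,"leaf z=.022",onz(c,ap,.022)[:,:2].round(4).tolist())
    g=cv2.cvtColor(c["color"],cv2.COLOR_BGR2GRAY)
    # black knob blob
    u=(271,227) if n=="top" else (319,224)
    m=(g<60);sub=np.zeros_like(m);sub[u[1]-14:u[1]+15,u[0]-12:u[0]+13]=1
    k=max(blobs(m&sub,5),key=cv2.contourArea);mm=cv2.moments(k)
    uv=(mm["m10"]/mm["m00"],mm["m01"]/mm["m00"]);print(n,"knob px",np.round(uv,1),cv2.boundingRect(k),"z=.0405",onz(c,[uv],.0405).round(4))
c=avg("top")
px=lambda l:np.array(l)/4+np.array([150,175])
print("bed side/front px z=.012",onz(c,px([(118,487),(352,447)]),.012).round(4).tolist())
print("pivot ring z~.03",onz(c,px([(368,263)]),.03).round(4))
E
```

```text
top strip far [ 0.5907 -0.193 ] 87.63
top strip left [ 0.5567 -0.1602] -2.96
top strip right [ 0.5573 -0.2236] -3.58
top gate z=.02 [[0.54, 0.1976], [0.5555, 0.1024], [0.5508, 0.1015], [0.5353, 0.1966]]
top leaf z=.022 [[0.6217, 0.1108], [0.5608, 0.1016], [0.5447, 0.2026], [0.6052, 0.211]]
top knob px [270.8 227.1] (267, 222, 8, 11) z=.0405 [[0.5524 0.0029 0.0405]]
scene strip far [ 0.5923 -0.1947] 88.83
scene strip left [ 0.5572 -0.1617] -1.86
scene strip right [ 0.5521 -0.2257] -3.77
scene gate z=.02 [[0.535, 0.1933], [0.5406, 0.1973], [0.5564, 0.1013], [0.551, 0.0979]]
scene leaf z=.022 [[0.5468, 0.2003], [0.6086, 0.2079], [0.6226, 0.111], [0.5629, 0.102]]
scene knob px [318.9 224. ] (316, 215, 7, 19) z=.0405 [[0.5552 0.0037 0.0405]]
bed side/front px z=.012 [[0.4211, 0.1887, 0.012], [0.4384, 0.0721, 0.012]]
pivot ring z~.03 [[0.5282 0.0615 0.03  ]]
```

>>> drive_tool([
  {"dp": [-15,-15,0],"turn": 0,"jaw": 0.5},
  {"dp": [-28,-28,0],"turn": 0,"jaw": 0.5},
  {"dp": [-30,-30,0],"turn": 0,"jaw": 0.5},
  {"dp": [-30,-30,0],"turn": 0,"jaw": 0.5},
  {"dp": [-30,-30,0],"turn": 0,"jaw": 0.5},
  {"dp": [-30,-30,0],"turn": 0,"jaw": 0.5},
  {"dp": [-30,-30,0],"turn": 0,"jaw": 0.5},
  {"dp": [-30,-30,0],"turn": 0,"jaw": 0.5},
  {"dp": [-30,-30,0],"turn": 0,"jaw": 0.5},
  {"dp": [-30,-30,0],"turn": 0,"jaw": 0.5},
  {"dp": [-30,-30,0],"turn": 0,"jaw": 0.5},
  {"dp": [-30,-30,0],"turn": 0,"jaw": 0.5},
  {"dp": [-30,-30,0],"turn": 0,"jaw": 0.5},
  {"dp": [-30,-30,0],"turn": 0,"jaw": 0.5},
  {"dp": [-30,-30,0],"turn": 0,"jaw": 0.5},
  {"dp": [-30,-30,0],"turn": 0,"jaw": 0.5},
  {"dp": [-30,-30,0],"turn": 0,"jaw": 0.5},
  {"dp": [-20,-24,0],"turn": 0,"jaw": 0.5},
  {"dp": [0,0,0],"turn": 7.7,"jaw": 0.5},
  {"dp": [0,0,0],"turn": 7.7,"jaw": 0.5},
])

```text
t: 2.85
tool_pos: [0.5541, 0.0014, 0.2396]
orientation: [1.013, 2.973, -0.0]
force: [-0.5, 0.3, -1.1]
grip_width: 0.498
finger_force: 0.0
```

>>> drive_tool([
  {"dp": [0,0,10],"turn": 7.7,"jaw": 0.5},
  {"dp": [0,0,20],"turn": 7.7,"jaw": 0.5},
  {"dp": [0,0,20],"turn": 7.7,"jaw": 0.5},
  {"dp": [0,0,20],"turn": 7.7,"jaw": 0.5},
  {"dp": [0,0,10],"turn": 0,"jaw": 0.5},
  {"dp": [0,0,0],"turn": 0,"jaw": 0.5},
])

```text
t: 3.45
tool_pos: [0.5527, 0.0037, 0.1582]
orientation: [-1.749, -2.607, 0.003]
force: [-0.4, 0.4, -0.1]
grip_width: 0.499
finger_force: 0.0
```

```bash
cat > s.py <<'E'
from h import *
from scipy.spatial.transform import Rotation as R
o=bot.get_obs();M=R.from_rotvec(o["orientation"]).as_matrix()
print("t",o["t"],"pos",np.round(o["tool_pos"],4),"thY",np.degrees(np.arctan2(M[1,1],M[0,1])).round(2),"z",M[:,2].round(3),"F",np.round(o["force"],2),"Tq",np.round(o["wrist_torque"],2),"w",np.round(o["grip_width"],3),"ff",np.round(o["finger_force"],1),"q",np.round(o["q"],2))
def to(x,y):
    return "tool-mm to (%.3f,%.3f): %s"%(x,y,np.round(1000*M.T@(np.array([x,y,o["tool_pos"][2]])-o["tool_pos"]),1))
E
python3 -c "
from s import *;print(to(.5538,.0033))"
```

```text
t 3.45 pos [0.5527 0.0037 0.1582] thY 22.27 z [-0.003 -0.    -1.   ] F [-0.38  0.41 -0.14] Tq [ 0.    0.01 -0.04] w 0.499 ff 0.0 q [-0.32  0.51  0.32  2.07 -0.27  0.6   0.57]
tool-mm to (0.554,0.003): [-0.8  0.8 -0. ]
```

>>> drive_tool([
  {"dp": [-1,1,25],"turn": 0,"jaw": 0.5},
  {"dp": [0,0,30],"turn": 0,"jaw": 0.5},
  {"dp": [0,0,30],"turn": 0,"jaw": 0.5},
  {"dp": [0,0,20],"turn": 0,"jaw": 0.5},
  {"dp": [0,0,14],"turn": 0,"jaw": 0.5},
  {"dp": [0,0,0],"turn": 0,"jaw": 0.3},
  {"dp": [0,0,0],"turn": 0,"jaw": 0.3},
  {"dp": [0,0,0],"turn": 0,"jaw": 0.3},
])

```text
t: 4.25
tool_pos: [0.556, 0.0029, 0.0416]
orientation: [1.753, 2.605, 0.002]
force: [0.1, -0.5, -0.3]
grip_width: 0.302
finger_force: 0.0
```

```bash
python3 -c "
from s import *
a=read_camera('top')['color'][175:275,190:310];b=read_camera('scene')['color'][160:260,230:350]
cv2.imwrite('pics/k.png',cv2.resize(np.hstack([a,b]),(800,333),interpolation=cv2.INTER_CUBIC))"
```

```text
t 4.25 pos [0.556  0.0029 0.0416] thY 22.11 z [ 0.003  0.    -1.   ] F [ 0.1  -0.5  -0.28] Tq [-0.04  0.03 -0.  ] w 0.302 ff 0.0 q [-0.23  0.7   0.2   2.11 -0.36  0.36  0.65]
```

View pics/k.png

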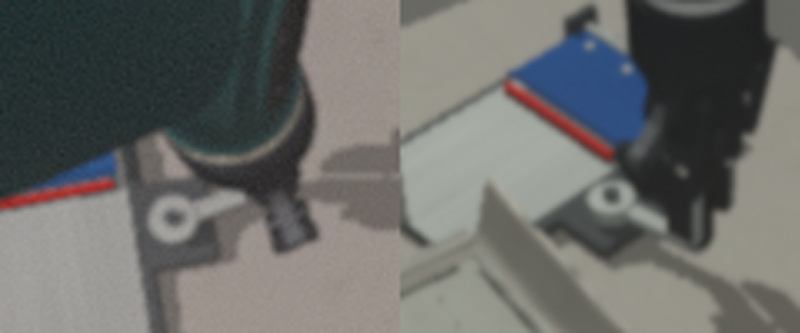

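The fingers are down on either side of the knob, near (690,210) in the right half, and the gate is still up. Now I'll swing the lever.

>>> drive_tool([
  {"dp": [0.4,6.8,0],"turn": -6,"jaw": 0.3},
  {"dp": [0.4,6.8,0],"turn": -6,"jaw": 0.3},
  {"dp": [0.4,6.8,0],"turn": -6,"jaw": 0.3},
  {"dp": [0.4,6.8,0],"turn": -6,"jaw": 0.3},
  {"dp": [0.4,6.8,0],"turn": -6,"jaw": 0.3},
  {"dp": [0.4,6.8,0],"turn": -6,"jaw": 0.3},
  {"dp": [0.4,6.8,0],"turn": -6,"jaw": 0.3},
  {"dp": [0.4,6.8,0],"turn": -6,"jaw": 0.3},
  {"dp": [0.4,6.8,0],"turn": -6,"jaw": 0.3},
  {"dp": [0.4,6.8,0],"turn": -6,"jaw": 0.3},
])

```text
t: 5.35
tool_pos: [0.5954, 0.0535, 0.0412]
orientation: [0.211, 3.132, -0.002]
force: [0.1, -2.0, -0.3]
grip_width: 0.303
finger_force: 0.8
```

>>> drive_tool([
  {"dp": [0.2,4.5,0],"turn": -4,"jaw": 0.3},
  {"dp": [0.2,4.5,0],"turn": -4,"jaw": 0.3},
  {"dp": [0.2,4.5,0],"turn": -4,"jaw": 0.3},
  {"dp": [0,2,0],"turn": 0,"jaw": 0.3},
  {"dp": [0,0,0],"turn": 0,"jaw": 0.3},
])

```text
t: 5.85
tool_pos: [0.5954, 0.0701, 0.041]
orientation: [-0.11, 3.138, -0.0]
force: [0.3, -0.4, 0.2]
grip_width: 0.3
finger_force: 0.1
```

```bash
python3 -c "
from s import *"
```

```text
t 5.85 pos [0.5954 0.0701 0.041 ] thY 94.02 z [ 0.002 -0.    -1.   ] F [ 0.3  -0.41  0.17] Tq [-0.1  -0.01 -0.04] w 0.3 ff 0.1 q [-0.15  0.71 -0.07  2.01  0.11  0.42  1.35]
```

>>> drive_tool([
  {"dp": [0,3,0],"turn": 0,"jaw": 0.3},
  {"dp": [0,0,0],"turn": 0,"jaw": 0.3},
  {"dp": [0,-3,-5],"turn": 0,"jaw": 0.35},
  {"dp": [0,0,-25],"turn": 0,"jaw": 0.4},
  {"dp": [0,0,-30],"turn": 0,"jaw": 0.4},
  {"dp": [0,0,-30],"turn": 8.07,"jaw": 1},
  {"dp": [0,0,-20],"turn": 8.07,"jaw": 1},
  {"dp": [0,0,-10],"turn": 8.07,"jaw": 1},
  {"dp": [0,0,0],"turn": 8.07,"jaw": 1},
  {"dp": [0,0,0],"turn": 8.07,"jaw": 1},
  {"dp": [0,0,0],"turn": 8.07,"jaw": 1},
  {"dp": [0,0,0],"turn": 8.07,"jaw": 1},
  {"dp": [0,0,0],"turn": 8.07,"jaw": 1},
  {"dp": [0,0,0],"turn": 8.07,"jaw": 1},
  {"dp": [0,0,0],"turn": 8.07,"jaw": 1},
  {"dp": [0,0,0],"turn": 8.07,"jaw": 1},
  {"dp": [0,0,0],"turn": 8.07,"jaw": 1},
])

```text
t: 7.55
tool_pos: [0.594, 0.0705, 0.1603]
orientation: [-2.279, -2.16, 0.0]
force: [-0.7, 0.5, 0.6]
grip_width: 1.0
finger_force: 0.0
```

>>> drive_tool([
  {"dp": [-20,-6,0],"turn": 0,"jaw": 1},
  {"dp": [-35,-10,0],"turn": 0,"jaw": 1},
  {"dp": [-35,-10,0],"turn": 0,"jaw": 1},
  {"dp": [-35,-10,0],"turn": 0,"jaw": 1},
  {"dp": [-35,-10,0],"turn": 0,"jaw": 1},
  {"dp": [-35,-10,0],"turn": 0,"jaw": 1},
  {"dp": [-35,-10,0],"turn": 0,"jaw": 1},
  {"dp": [-20,-6,0],"turn": 0,"jaw": 1},
  {"dp": [-14,-5,0],"turn": 0,"jaw": 1},
  {"dp": [0,0,0],"turn": 0,"jaw": 1},
  {"dp": [0,0,0],"turn": 0,"jaw": 1},
])

```text
t: 8.65
tool_pos: [0.5054, -0.1887, 0.1603]
orientation: [-2.272, -2.168, -0.001]
force: [-0.1, 0.5, 0.0]
grip_width: 1.0
finger_force: 0.0
```

```bash
python3 - <<'E'
from s import *
print(to(.505,-.190))
a=read_camera('top')['color'][170:270,150:410];b=read_camera('scene')['color'][150:330,230:430]
o=np.zeros((580,800,3),np.uint8);o[:308,:800]=cv2.resize(a,(800,308),interpolation=cv2.INTER_CUBIC);o[310:580,:300]=cv2.resize(b,(300,270))
cv2.imwrite('pics/l.png',o)
E
```

```text
t 8.65 pos [ 0.5054 -0.1887  0.1603] thY -2.7 z [ 0.     0.001 -1.   ] F [-0.06  0.46  0.03] Tq [ 0.03 -0.03 -0.01] w 1.0 ff 0.0 q [ 0.01  0.5   0.36  2.1  -0.31  0.59  0.54]
tool-mm to (0.505,-0.190): [-1.3 -0.4 -0. ]
```

View pics/l.png

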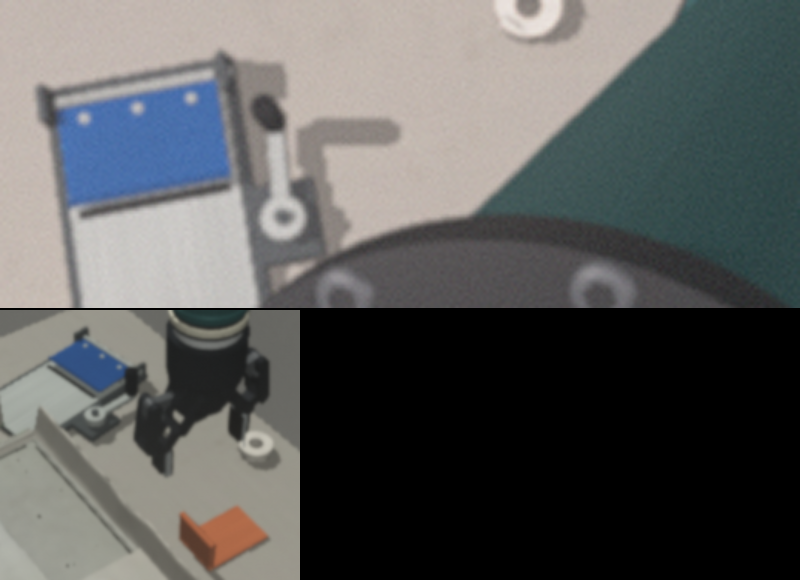

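The lever now points to the fixture's +x, with its knob at (268,112), and the red gate is gone. The strip is untouched under the open jaws. I'll go down and grip it.

>>> drive_tool([
  {"dp": [-1,0,20],"turn": 0,"jaw": 1},
  {"dp": [0,0,30],"turn": 0,"jaw": 1},
  {"dp": [0,0,30],"turn": 0,"jaw": 1},
  {"dp": [0,0,25],"turn": 0,"jaw": 1},
  {"dp": [0,0,20],"turn": 0,"jaw": 1},
  {"dp": [0,0,10],"turn": 0,"jaw": 1},
  {"dp": [0,0,6],"turn": 0,"jaw": 0.6},
  {"dp": [0,0,0],"turn": 0,"jaw": 0.4},
  {"dp": [0,0,0],"turn": 0,"jaw": 0.3},
  {"dp": [0,0,0],"turn": 0,"jaw": 0.2},
  {"dp": [0,0,0],"turn": 0,"jaw": 0.1},
  {"dp": [0,0,0],"turn": 0,"jaw": 0},
  {"dp": [0,0,0],"turn": 0,"jaw": 0},
  {"dp": [0,0,0],"turn": 0,"jaw": 0},
  {"dp": [0,0,0],"turn": 0,"jaw": 0},
  {"dp": [0,0,0],"turn": 0,"jaw": 0},
])

```text
t: 10.35
tool_pos: [0.5057, -0.1911, 0.0201]
orientation: [2.273, 2.167, 0.001]
force: [-0.8, 0.6, 6.1]
grip_width: 0.087
finger_force: 59.3
```

```bash
python3 -c "
from s import *"
```

```text
t 10.35 pos [ 0.5057 -0.1911  0.0201] thY -2.74 z [ 0.001 -0.    -1.   ] F [-0.8   0.56  6.05] Tq [0.13 0.08 0.03] w 0.087 ff 59.3 q [ 0.14  0.72  0.19  2.15 -0.44  0.3   0.65]
```

>>> drive_tool([
  {"dp": [0,0,-5],"turn": 0,"jaw": 0},
  {"dp": [0,0,-20],"turn": 0,"jaw": 0},
  {"dp": [0,0,-25],"turn": 0,"jaw": 0},
  {"dp": [0,0,-20],"turn": 0,"jaw": 0},
  {"dp": [0,0,0],"turn": -6,"jaw": 0},
  {"dp": [0,0,0],"turn": -6,"jaw": 0},
  {"dp": [15,-1,0],"turn": 0,"jaw": 0},
  {"dp": [30,-1,0],"turn": 0,"jaw": 0},
  {"dp": [30,-1,0],"turn": 0,"jaw": 0},
  {"dp": [30,-1,0],"turn": 0,"jaw": 0},
  {"dp": [30,-1,0],"turn": 0,"jaw": 0},
  {"dp": [30,-1,0],"turn": 0,"jaw": 0},
  {"dp": [30,-1,0],"turn": 0,"jaw": 0},
  {"dp": [30,-1,0],"turn": 0,"jaw": 0},
  {"dp": [30,0,0],"turn": 0,"jaw": 0},
  {"dp": [30,0,0],"turn": 0,"jaw": 0},
  {"dp": [25,0,0],"turn": 0,"jaw": 0},
  {"dp": [15,0,0],"turn": 0,"jaw": 0},
  {"dp": [4,0,0],"turn": 0,"jaw": 0},
  {"dp": [0,0,0],"turn": 0,"jaw": 0},
])

```text
t: 12.35
tool_pos: [0.4434, 0.1333, 0.0892]
orientation: [-2.034, -2.394, 0.001]
force: [0.9, -0.1, -2.1]
grip_width: 0.085
finger_force: 58.5
```

>>> drive_tool([
  {"dp": [0,0,20],"turn": 0,"jaw": 0},
  {"dp": [0,0,20],"turn": 0,"jaw": 0},
  {"dp": [0,0,8],"turn": 0,"jaw": 0},
  {"dp": [0,0,0],"turn": 0,"jaw": 0},
  {"dp": [0,0,0],"turn": 0,"jaw": 0},
])

```text
t: 12.85
tool_pos: [0.4444, 0.1317, 0.0416]
orientation: [2.037, 2.391, -0.0]
force: [0.4, 0.3, -0.1]
grip_width: 0.085
finger_force: 58.4
```

```bash
python3 - <<'E'
from s import *
print(to(.4452,.133))
a=read_camera('top')['color'][180:320,150:290];b=read_camera('scene')['color'][150:290,200:340]
cv2.imwrite('pics/p.png',cv2.resize(np.hstack([a,b]),(800,400),interpolation=cv2.INTER_CUBIC))
E
```

```text
t 12.85 pos [0.4444 0.1317 0.0416] thY 9.16 z [ 0. -0. -1.] F [ 0.37  0.34 -0.05] Tq [-0.03  0.01  0.02] w 0.085 ff 58.4 q [-0.52  0.64  0.18  2.31 -0.51  0.22  0.29]
tool-mm to (0.445,0.133): [ 1.2  1.  -0. ]
```

View pics/p.png

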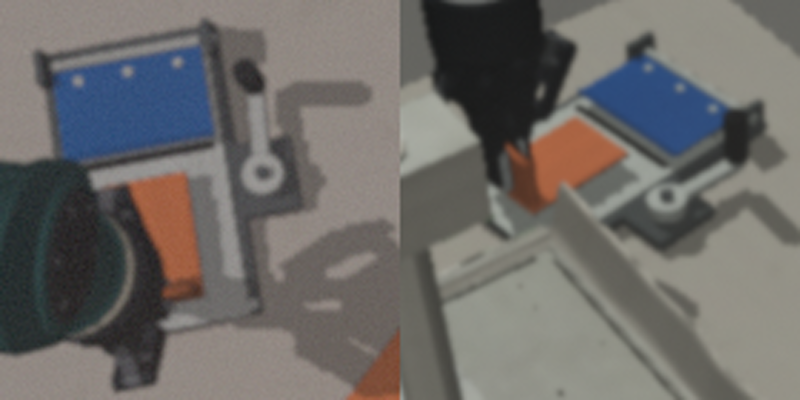

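The strip is held level above the bed, square to the leaf and just short of it: its front edge is at (575–628, 118–155) in the right half. I'll measure its sideways offset against the leaf.

```bash
cat > off.py <<'E'
from m import *
from s import M as TM,o as ob
yaw=np.radians(9.25);X=np.array([np.cos(yaw),np.sin(yaw)]);Y=np.array([-X[1],X[0]]);O=np.array([.536,.1478])
W=lambda x,y,z:(*(O+X*x/1e3+Y*y/1e3),z)
F=lambda P:np.c_[(P[:,:2]-O)@X,(P[:,:2]-O)@Y]*1e3
def meas(c,name,a,b,z,half=5,ch=None):
    p,ang=line(F(onz(c,edge_pts(c,W(*a,z),W(*b,z),half=half,ch=ch),z)));print(name,p.round(2),"ang",ang.round(2))
E
python3 - <<'E'
from off import *
z=.0255; f=-7
for n in("top","scene"):
    c=avg(n)
    meas(c,n+" leafL",(25,54),(75,54),.022,4,2);meas(c,n+" leafR",(25,-54),(75,-54),.022,4,2)
    meas(c,n+" leafLip",(16,-54),(16,54),.022,5,0)
    meas(c,n+" stripR",(f-55,-30),(f,-30),z,5,0)
    if n=="scene": meas(c,n+" stripL",(f-45,30),(f,30),z,5,0)
    meas(c,n+" front",(f,-30),(f,30 if n=="scene" else 0),z,6,0)
    for b in blobs(masks(c["color"])["orange"],300):
        ap=cv2.approxPolyDP(b,2,True).reshape(-1,2);print(F(onz(c,ap,z)).round(1).tolist())
E
```

```text
t 12.95 pos [0.4448 0.1322 0.0419] thY 9.21 z [ 0.001  0.    -1.   ] F [-0.22  0.76 -1.38] Tq [ 0.01  0.   -0.03] w 0.087 ff 58.4 q [-0.52  0.64  0.18  2.31 -0.51  0.22  0.29]
top leafL [45.26 60.58] ang 0.07
top leafR [ 50.2  -52.03] ang 0.27
top leafLip [8.95 1.35] ang 86.46
top stripR [-34.86 -29.11] ang -0.32
top front [ -3.2  -14.41] ang -48.27
[[-146.7, -160.5], [-217.2, -79.7], [-222.8, -78.7], [-275.5, -128.1], [-204.8, -209.3], [-199.1, -210.3]]
[[-9.8, 10.4], [-82.4, -7.6], [-89.1, -0.6], [-93.1, -22.0], [-76.2, -28.5], [-12.8, -27.7]]
scene leafL [44.79 54.  ] ang -0.0
scene leafR [ 45.59 -55.12] ang -1.11
scene leafLip [ 4.96 -5.21] ang -88.77
scene stripR [-35.31 -32.35] ang 1.38
scene stripL [-26.31  37.74] ang -31.41
scene front [ 0.21 -3.11] ang -89.9
[[-9.7, -26.0], [-8.5, 23.6], [-50.5, 29.0], [-62.0, 18.0], [-62.3, 41.0], [-94.3, -6.0], [-93.7, -27.7], [-79.6, -29.4], [-60.4, -18.9], [-53.8, -30.0]]
```

>>> drive_tool([
  {"dp": [0.8,0,3],"turn": 0,"jaw": 0},
  {"dp": [0,0,3],"turn": 0,"jaw": 0},
  {"dp": [0,0,2],"turn": 0,"jaw": 0},
  {"dp": [0,0,0],"turn": 0,"jaw": 0},
  {"dp": [0,0,0],"turn": 0,"jaw": 0},
])

```text
t: 13.85
tool_pos: [0.4441, 0.1332, 0.0331]
orientation: [-2.035, -2.393, 0.0]
force: [-0.7, 0.6, -0.7]
grip_width: 0.085
finger_force: 58.4
```

>>> drive_tool([
  {"dp": [0,0,1],"turn": 0,"jaw": 0},
  {"dp": [0,0,0],"turn": 0,"jaw": 0},
  {"dp": [0,0,0],"turn": 0,"jaw": 0},
])

```text
t: 14.15
tool_pos: [0.4442, 0.1333, 0.0323]
orientation: [2.035, 2.393, 0.0]
force: [1.3, -1.1, -1.5]
grip_width: 0.083
finger_force: 58.4
```

>>> drive_tool([
  {"dp": [0,0,0.5],"turn": 0,"jaw": 0},
  {"dp": [0,0,0],"turn": 0,"jaw": 0},
  {"dp": [0,0,0],"turn": 0,"jaw": 0},
])

```text
t: 14.45
tool_pos: [0.4442, 0.1333, 0.0321]
orientation: [2.035, 2.393, 0.001]
force: [-1.1, -0.3, 5.7]
grip_width: 0.086
finger_force: 59.2
```

>>> drive_tool([
  {"dp": [0,2,0],"turn": 0,"jaw": 0},
  {"dp": [0,4,0],"turn": 0,"jaw": 0},
  {"dp": [0,4,0],"turn": 0,"jaw": 0},
  {"dp": [0,4,0],"turn": 0,"jaw": 0},
  {"dp": [0,4,0],"turn": 0,"jaw": 0},
  {"dp": [0,4,0],"turn": 0,"jaw": 0},
  {"dp": [0,4,0],"turn": 0,"jaw": 0},
  {"dp": [0,4,0],"turn": 0,"jaw": 0},
  {"dp": [0,0,0],"turn": 0,"jaw": 0},
])

```text
t: 15.35
tool_pos: [0.4709, 0.138, 0.0321]
orientation: [-2.032, -2.391, 0.005]
force: [-5.8, -0.8, 10.6]
grip_width: 0.086
finger_force: 60.3
```

```bash
python3 - <<'E'
from s import *
a=read_camera('top')['color'][180:320,150:290];b=read_camera('scene')['color'][150:290,200:340]
cv2.imwrite('pics/i.png',cv2.resize(np.hstack([a,b]),(800,400),interpolation=cv2.INTER_CUBIC))
E
```

```text
t 15.35 pos [0.4709 0.138  0.0321] thY 9.28 z [-0.005  0.    -1.   ] F [-5.78 -0.85 10.64] Tq [-0.17  0.61 -0.06] w 0.086 ff 60.3 q [-0.52  0.68  0.19  2.25 -0.5   0.25  0.29]
```

View pics/i.png

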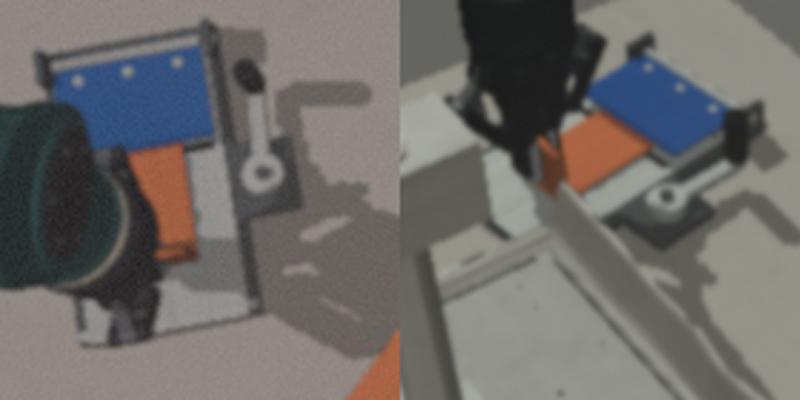

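The strip's front edge is now under the leaf lip and the leaf hasn't moved (lip at about (590–670, 90–150)). I'll continue with slightly less downward push.

>>> drive_tool([
  {"dp": [0,2,-0.4],"turn": 0,"jaw": 0},
  {"dp": [0,4,0],"turn": 0,"jaw": 0},
  {"dp": [0,4,0],"turn": 0,"jaw": 0},
  {"dp": [0,4,0],"turn": 0,"jaw": 0},
  {"dp": [0,4,0],"turn": 0,"jaw": 0},
  {"dp": [0,4,0],"turn": 0,"jaw": 0},
  {"dp": [0,3,0],"turn": 0,"jaw": 0},
  {"dp": [0,0,0],"turn": 0,"jaw": 0},
  {"dp": [0,0,0],"turn": 0,"jaw": 0},
])

```text
t: 16.35
tool_pos: [0.4997, 0.1424, 0.0322]
orientation: [2.034, 2.392, 0.002]
force: [0.9, 0.5, -0.4]
grip_width: 0.088
finger_force: 58.7
```

```bash
python3 -c "
from s import *"
```

```text
t 16.35 pos [0.4997 0.1424 0.0322] thY 9.25 z [ 0.002  0.    -1.   ] F [ 0.89  0.54 -0.45] Tq [-0.02 -0.05  0.04] w 0.088 ff 58.7 q [-0.52  0.69  0.22  2.2  -0.49  0.29  0.28]
```

>>> drive_tool([
  {"dp": [0,1,0.3],"turn": 0,"jaw": 0},
  {"dp": [0,1,0],"turn": 0,"jaw": 0},
  {"dp": [0,1,0],"turn": 0,"jaw": 0},
  {"dp": [0,1,0],"turn": 0,"jaw": 0},
  {"dp": [0,1,0],"turn": 0,"jaw": 0},
  {"dp": [0,0,0],"turn": 0,"jaw": 0},
  {"dp": [0,0,0],"turn": 0,"jaw": 0},
])

```text
t: 17.05
tool_pos: [0.5013, 0.1427, 0.0322]
orientation: [-2.033, -2.391, 0.004]
force: [-5.0, -0.4, 6.7]
grip_width: 0.082
finger_force: 59.7
```

>>> drive_tool([
  {"dp": [0,1,0],"turn": 0,"jaw": 0},
  {"dp": [0,1,0],"turn": 0,"jaw": 0},
  {"dp": [0,0,0],"turn": 0,"jaw": 0},
  {"dp": [0,0,0],"turn": 0,"jaw": 0},
])

```text
t: 17.45
tool_pos: [0.5032, 0.1431, 0.0322]
orientation: [-2.033, -2.391, 0.004]
force: [-4.4, -0.6, 6.7]
grip_width: 0.086
finger_force: 59.8
```

>>> drive_tool([
  {"dp": [0,1,0],"turn": 0,"jaw": 0},
  {"dp": [0,1,0],"turn": 0,"jaw": 0},
  {"dp": [0,0,0],"turn": 0,"jaw": 0},
  {"dp": [0,0,0],"turn": 0,"jaw": 0},
])

```text
t: 17.85
tool_pos: [0.5052, 0.1434, 0.0321]
orientation: [-2.033, -2.391, 0.004]
force: [-4.4, -0.2, 6.7]
grip_width: 0.082
finger_force: 59.8
```

>>> drive_tool([
  {"dp": [0,1,0],"turn": 0,"jaw": 0},
  {"dp": [0,1,0],"turn": 0,"jaw": 0},
  {"dp": [0,0,0],"turn": 0,"jaw": 0},
  {"dp": [0,0,0],"turn": 0,"jaw": 0},
])

```text
t: 18.25
tool_pos: [0.5072, 0.1438, 0.0321]
orientation: [-2.033, -2.391, 0.004]
force: [-4.5, 0.1, 7.1]
grip_width: 0.084
finger_force: 59.8
```

>>> drive_tool([
  {"dp": [0,1,0],"turn": 0,"jaw": 0},
  {"dp": [0,1,0],"turn": 0,"jaw": 0},
  {"dp": [0,0,0],"turn": 0,"jaw": 0},
  {"dp": [0,0,0],"turn": 0,"jaw": 0},
])

```text
t: 18.65
tool_pos: [0.5075, 0.1438, 0.0322]
orientation: [-2.031, -2.39, 0.007]
force: [-6.7, -0.9, 10.5]
grip_width: 0.085
finger_force: 60.1
```

```bash
python3 -c "
from s import *"
```

```text
t 18.65 pos [0.5075 0.1438 0.0322] thY 9.26 z [-0.007  0.    -1.   ] F [-6.67 -0.94 10.51] Tq [-0.19  0.9   0.01] w 0.085 ff 60.1 q [-0.52  0.7   0.23  2.17 -0.49  0.32  0.28]
```

>>> drive_tool([
  {"dp": [0,1.5,0],"turn": 0,"jaw": 0},
  {"dp": [0,0,0],"turn": 0,"jaw": 0},
  {"dp": [0,0,0],"turn": 0,"jaw": 0},
])

```text
t: 18.95
tool_pos: [0.5075, 0.1438, 0.0322]
orientation: [-2.03, -2.388, 0.01]
force: [-9.4, -0.6, 13.1]
grip_width: 0.088
finger_force: 60.6
```

>>> drive_tool([
  {"dp": [0,-2,0.2],"turn": 0,"jaw": 0},
  {"dp": [0,0,0],"turn": 0,"jaw": 0},
  {"dp": [0,0,0],"turn": 0,"jaw": 0},
])

```text
t: 19.25
tool_pos: [0.5075, 0.1438, 0.0322]
orientation: [-2.032, -2.39, 0.005]
force: [-6.2, -0.8, 10.4]
grip_width: 0.084
finger_force: 60.2
```

```bash
python3 -c "
from s import *"
```

```text
t 19.25 pos [0.5075 0.1438 0.0322] thY 9.26 z [-0.006  0.    -1.   ] F [-6.19 -0.82 10.36] Tq [-0.22  0.84 -0.  ] w 0.084 ff 60.2 q [-0.52  0.7   0.23  2.17 -0.49  0.32  0.28]
```

>>> drive_tool([
  {"dp": [0,-1.5,0.3],"turn": 0,"jaw": 0},
  {"dp": [0,0,0],"turn": 0,"jaw": 0},
  {"dp": [0,0,0],"turn": 0,"jaw": 0},
  {"dp": [0,0,0],"turn": 0,"jaw": 0},
])

```text
t: 19.65
tool_pos: [0.5075, 0.1438, 0.0321]
orientation: [-2.033, -2.391, 0.002]
force: [-6.0, 0.8, 11.4]
grip_width: 0.085
finger_force: 60.4
```

```bash
python3 - <<'E'
from s import *
a=read_camera('top')['color'][180:320,150:290];b=read_camera('scene')['color'][150:290,200:340]
cv2.imwrite('pics/f.png',cv2.resize(np.hstack([a,b]),(800,400),interpolation=cv2.INTER_CUBIC))
E
```

```text
t 19.65 pos [0.5075 0.1438 0.0321] thY 9.26 z [-0.003  0.001 -1.   ] F [-5.96  0.84 11.41] Tq [-0.13  0.66 -0.07] w 0.085 ff 60.4 q [-0.52  0.7   0.22  2.18 -0.49  0.32  0.28]
```

View pics/f.png

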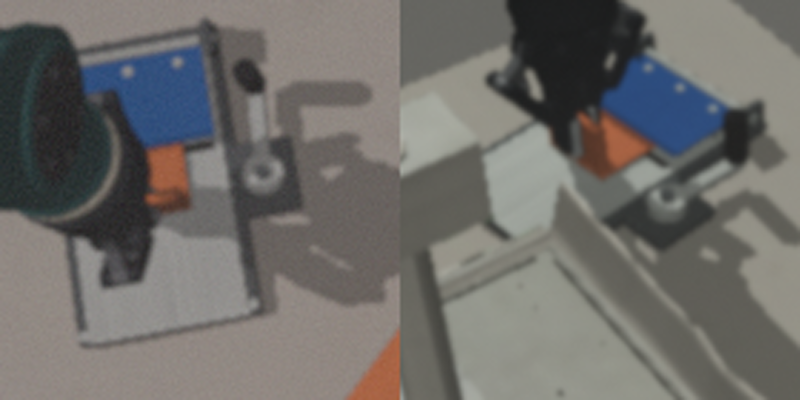

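The strip is home under the undisturbed leaf: its right edge is at (187,145–205) in the left half, the lever is still over, and the downward push is about 11 N. Handing in.

```bash
python3 -c "
from workcell import job
print(job.close_job())"
```

```text
the job is handed in; nothing more can be done
None
```

The job is handed in at about 20 s of the 51 s: the lever is right over with the gate down, and the strip is under the leaf against the stop, still held by its upstand and pressed down at about 11 N; no verdict was returned.

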